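# Refit the drain grate of an ink-mixing draining stand

### The arm

A 6-joint arm with a two-finger parallel gripper is mounted at the origin on the work surface. World frame = base frame: x ahead of the robot, y to its left, z up, the work surface at z = 0. Lengths are in m, angles in rad, forces in N, time in s.
With the tool pointing down it reaches from about 0.2 to 0.875 m from the base axis. Payload 3.4 kg.
Tool frame: the origin (TCP) lies at the very end of the fingers, on their centre line; the grasp point (between the pads) lies 19 mm behind it; y points along the fingers, z is the direction in which the jaws open and shut, and the axes are right-handed (so a half turn about y gives the same grasp; the last joint's range is limited). The gripper opens to 94 mm and grips with 3 to 60 N. Pads are 16 mm wide; open, the fingers measure 119 mm over their backs; the gripper's body (75 mm by 177 mm) begins 78 mm behind the grasp point.
Start: joints at [-1.314, 0.276, 1.505, -0, 1.361, -0.121], TCP at [0.212, -0.534, 0.178] pointing down, gripper open.
Joint ranges: [-2.89, 2.89], [-0.75, 2.08], [0.22, 2.7], [-1.18, 4.32], [0.11, 2.71], [-2.7, 2.7]. Speed limits (rad/s): [2.57, 2.57, 3.14, 3.14, 3.14, 3.14].

### API

Orientations are given as a unit quaternion [x, y, z, w].
In Python, from plant import robot gives the robot as it stands. The module is installed in compiled form; this text tells all that it offers.
- The arm moves only by the tool arm_command, never from a script. Its argument "deltas" is a list of rows, each a list of 3 entries, a list of its own where there are three numbers: the shift along the tool's x, y, z in cm, then the turn, a rotation vector about the tool's x, y, z in degrees, then the finger opening in cm, from 0 to 9.4. A call has 1 to 20 rows; each row shifts and turns the commanded pose from where the row before left it, along the tool's axes as they then stand; what a row does not reach is not made up. A row lasts 1/10 s, in which the tool goes at most 50 mm and 8.59 degrees, less where a joint would pass 70% of its speed; a pose out of reach is approached as far as the arm can. A call with a gripper value outside its range is refused whole. The fingers move at their own pace and stop on an object; "force" is the grip in N (left out, the last holds). Time passes only in rows, so rows that do not move let the fingers close. It gives the time, the measured TCP pose, the force and the opening at its end, in the units of the state.
- robot.state(): the state, without advancing time (a new reading comes with each control period).
- robot.get_image(name): name is "side" or "top" or "wrist"; returns the picture (400x640x3 uint8, red, green, blue); there is no depth.
- robot.camera_params(name): a dict with "K" (3x3 intrinsics, pixels), "k1" (the pictures are not rectified: a ray, as slopes to the right and down, at radius r is drawn at 1 + k1 r^2 times it, then the intrinsics apply), "rvec" (rotation vector, rad) and "tvec" (3), from world to camera coordinates, as OpenCV has them. Camera axes: x right, y down, z forward; pixel columns grow to the right and rows downward; lengths in m; the calibration is good to about 2 mm. A picture is of the moment at which its call begins: read the wrist's pose just before it. camera_params takes no time and is no camera call; for the wrist camera it gives the pose at the moment of the call.
- robot.sign_off(): hands the job in, once; it reports no verdict.
The state is a dict: "t": time; "q": joint angles; "joint_vel": joint speeds; "effort": joint torques, N m; "tool_pos": TCP position; "tcp_rot": TCP orientation; "wrist_force": force on the tool from outside, world axes, zero at the start; "wrist_torque": the same for the moment, N m; "gripper_width": finger opening in m.
Only numpy, scipy, OpenCV 4.12 (cv2) and the standard library are available. Lean on these libraries where they do the work, as an engineer would, in place of code of your own. Each camera call takes 0.05 s, during which the arm holds its last target.

### The job

Put the steel drain grate back into the draining stand: push it along the deck until its far edge is tucked all the way under the lip, with its near edge still up on the spring catch. Then press the near edge down past the catch so that the grate lies flat and fully home in the opening. Leave the mugs, the jar and the spatula where they are.

Things in the scene. Friction and masses are not known exactly. Their poses are not given: they have to be found in the camera images.
- stand: Low grey metal draining stand fixed to the bench, 275 mm long (x), 164 wide (y). Origin at bench height below the middle of the edge where deck ends and opening begins; x points from deck to lip, z up. Side walls 14 mm thick, 136 mm apart inside, run its full length, tops 68 mm above the bench (8 above the deck), and guide the grate.
- stand_deck_edge (a point): Middle of the deck's edge above the opening, on the deck's top: stand (0, 0, 60) mm. The flat aluminium deck, 60 mm above the bench, runs from x = -135 to 0 mm; the sunken opening from x = 0 to 116 mm.
- stand_seat (a point): Centre of the opening at the height of its ledges, on which the grate finally rests: stand (58, 0, 42) mm, 18 mm below the deck. Ledges 18 mm wide run along both sides and the far wall; between them is an open sump down to 6 mm above the bench.
- stand_lip_mouth (a point): Middle of the gap below the lip's free edge: stand (102, 0, 48.5) mm. The lip sticks out 14 mm from the far wall (inner face at x = 116 mm) over the far ledge, over the full width; underside 55 mm, top 60 mm above the bench: 13 mm of room for the 8 mm grate.
- catch (a joint): Black spring catch: round nose 40 mm wide, 12 mm in diameter, in the middle of the deck's edge. In m: 0 = fully out (9 mm into the opening, top 1 mm below the deck), grows to 0.008 as it is pushed back. Spring about 5 N at 0, 0.3 N/mm more. It holds up the near edge of the fully tucked grate (3 mm overlap) until that is pressed down with 8 to 14 N; then it springs back over it, to about 0.002.
- grate: Loose flat slotted steel grate, 110 mm long (x), 130 wide (y), 8 thick, about 0.45 kg. Origin: centre of its underside, z up. Solid bars 22 mm wide along the near (-x) and far (+x) edges. Starts flat on the deck between the rails, far edge 15 to 40 mm out over the opening. Pushed on, it tips far edge down onto the ledges, the near edge rising up to 20 mm and sinking again as it goes under the lip.
- grate_near_edge (a point): Middle of the upper rim of the grate's near (-x) edge: grate (-55, 0, 8) mm.
- grate_far_edge (a point): Middle of the lower rim of the grate's far (+x) edge: grate (55, 0, 0) mm.
- mug_big: Coral plastic mug on the bench beside the stand, 96 mm across the rim, 105 mm tall, handle towards its +y. Bystander. Origin: centre of its underside.
- mug_small: Teal plastic mug on the bench beside the stand, 84 mm across the rim, 85 mm tall, handle towards its +y. Bystander. Origin: centre of its underside.
- jar: Amber jar with dark cap on the bench beside the stand, 72 mm across, 100 mm tall. Bystander. Origin: centre of its underside.
- spatula: Small spatula, 150 mm long, lying on the bench beside the stand, not needed. Bystander. Origin: near the middle of its length, on its underside.
Things that resemble listed ones, but are neither listed nor needed, are in the scene too. Of the things like the grate, leave any that is green; of the rest the smaller one is meant.

How it is judged:
By the outcome, as a careful person would: the job done as asked, in the order asked, and still so for the second after the job is handed in, with the robot touching nothing.
It also fails if it takes over 38 s, if anything falls off the work surface, if the arm or the gripper's body presses on something with over 40 N, if the wrist force passes 120 N, or if a joint passes its speed limit or range.

## Working session

There is one attempt and no reset: what is moved stays moved. The work goes in short steps, Python scripts to look and compute and a tool call to move; the robot and the scene stay as the last step left them, time stands still between calls to the robot, and variables do not carry over. Pictures are saved under pics/ and viewed, and the job is handed in when it is done.

Besides the shell and the picture viewer there is one more tool, called after "Call:" as a command line: name --argument value ..., lists and objects as JSON in quotes. arm_command: Moves the arm, as the interface text tells. Its arguments: {"type":"object","properties":{"deltas":{"type":"array","items":{"type":"array"}},"force":{"type":"number"}},"required":["deltas"]}

```bash
mkdir -p pics
cat > h.py <<'E'
import numpy as np,cv2
from plant import robot
def snap(name,fn):
    p=robot.camera_params(name); im=robot.get_image(name)
    cv2.imwrite(f'pics/{fn}.png',cv2.cvtColor(im,cv2.COLOR_RGB2BGR)); return im,p
def ray(p,u,v):
    K=np.array(p['K']);k=p['k1'];x=np.array([(u-K[0,2])/K[0,0],(v-K[1,2])/K[1,1]])
    y=x.copy()
    for _ in range(30): y=x/(1+k*(y@y))
    R=cv2.Rodrigues(np.array(p['rvec'],float))[0];t=np.array(p['tvec'],float).ravel()
    return -R.T@t, R.T@np.array([y[0],y[1],1])
def at(p,u,v,z):
    c,d=ray(p,u,v); return c+d*(z-c[2])/d[2]
def proj(p,X):
    R=cv2.Rodrigues(np.array(p['rvec'],float))[0];t=np.array(p['tvec'],float).ravel()
    c=R@np.array(X)+t; x=c[:2]/c[2]; x=x*(1+p['k1']*(x@x)); K=np.array(p['K'])
    return np.array([K[0,0]*x[0]+K[0,2],K[1,1]*x[1]+K[1,2]])
E
python3 - <<'E'
from h import *
print(robot.state())
for n in('side','top','wrist'):
    im,p=snap(n,n+'0'); print(n,p,ray(p,320,200))
E
```

```text
{'t': 0.0, 'q': array([-1.31398594e+00,  2.76596870e-01,  1.50610641e+00, -4.34543624e-05,
        1.36070263e+00, -1.21050475e-01]), 'joint_vel': array([-0.00118019, -0.00188372,  0.00082688,  0.0002654 , -0.00028066,
       -0.00071277]), 'effort': array([ 9.33412884e-04, -4.04589128e+01, -2.37227798e+01,  7.02241086e-02,
        3.41043260e-02, -1.15001417e-04]), 'tool_pos': array([ 0.21193059, -0.53385748,  0.17671438]), 'tcp_rot': array([-0.13286222,  0.69516199, -0.69388481,  0.13274527]), 'wrist_force': array([-0.40171794, -0.44038744, -0.01089743]), 'wrist_torque': array([-0.06778529, -0.00122257, -0.02328419]), 'gripper_width': 0.09422458645744823}
side {'K': array([[383.18146923,   0.        , 316.85807021],
       [  0.        , 383.18146923, 200.3333334 ],
       [  0.        ,   0.        ,   1.        ]]), 'k1': -0.06512653804350804, 'rvec': array([ 0.77642946, -2.55406576,  1.11831991]), 'tvec': array([0.48271143, 0.20669759, 0.70647173])} (array([0.17956367, 0.5821638 , 0.63535717]), array([ 0.41373607, -0.61098795, -0.67496976]))
top {'K': array([[365.60042272,   0.        , 322.98460004],
       [  0.        , 365.60042272, 200.47263857],
       [  0.        ,   0.        ,   1.        ]]), 'k1': -0.0021898687308492134, 'rvec': array([ 2.13152344, -2.19518365,  0.10958554]), 'tvec': array([0.09802108, 0.54066094, 0.82361322])} (array([0.45209049, 0.07841058, 0.87734091]), array([ 0.10847134,  0.01241464, -0.99405642]))
wrist {'K': array([[282.37568365,   0.        , 317.75681188],
       [  0.        , 282.37568365, 201.26150866],
       [  0.        ,   0.        ,   1.        ]]), 'k1': 0.016419518035788647, 'rvec': array([-2.43012895,  1.65120822,  0.20137554]), 'tvec': array([-0.57285651, -0.02390552,  0.38968634])} (array([ 0.27549287, -0.50796359,  0.3829728 ]), array([-0.21437131, -0.09109126, -0.97253812]))
```

View pics/side0.png

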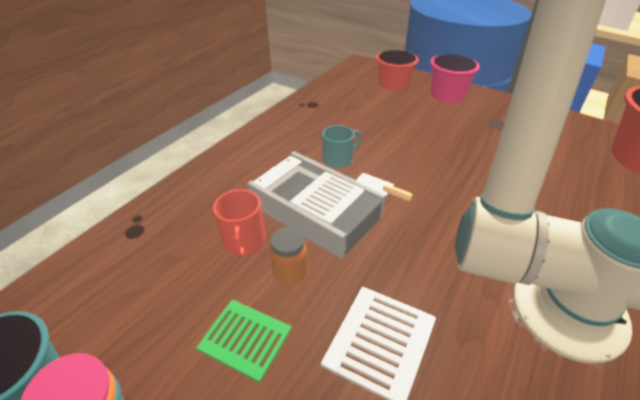

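View pics/top0.png

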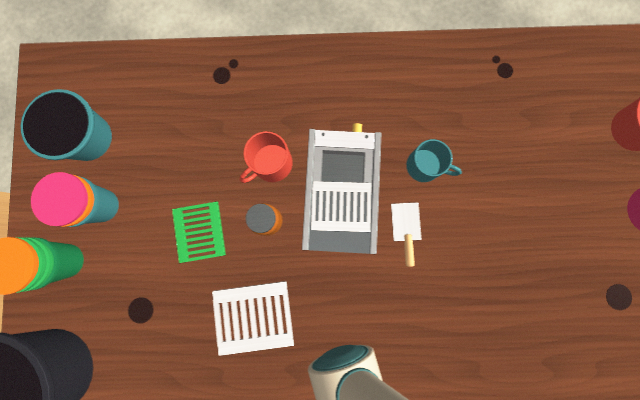

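Three things look like a grate in the top view:
- The green one at (199,232), which is to be left alone.
- The large white one on the bench at (253,318).
- The smaller white one on the stand deck at (342,206). It is the smaller non-green one and lies between the rails, so it is the one meant.

I'll confirm it in an enlarged crop.

Run:
```python
import cv2
a=cv2.imread('pics/top0.png')[115:265,280:400]; cv2.imwrite('pics/top0c.png',cv2.resize(a,None,fx=4,fy=4,interpolation=cv2.INTER_CUBIC))
a=cv2.imread('pics/side0.png')[145:255,240:400]; cv2.imwrite('pics/side0c.png',cv2.resize(a,None,fx=5,fy=5,interpolation=cv2.INTER_CUBIC))
```

```text
(no output)
```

View pics/top0c.png

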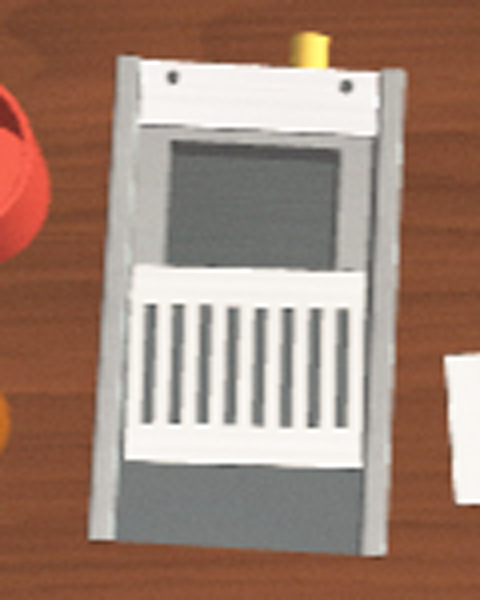

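View pics/side0c.png

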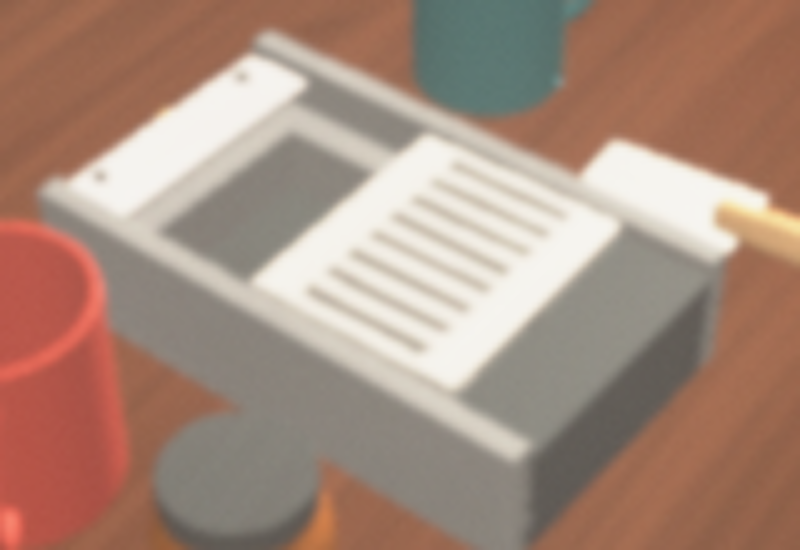

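View pics/wrist0.png

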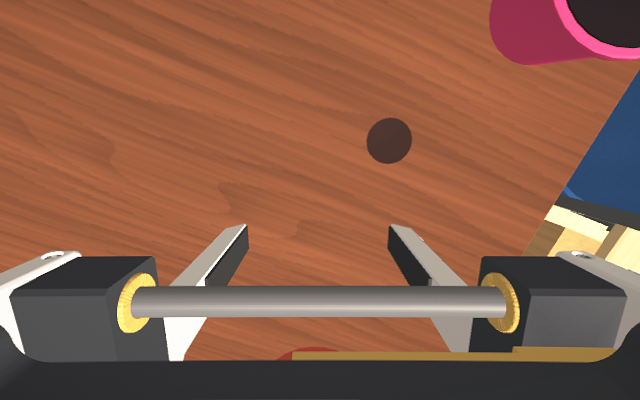

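The crops confirm it: the small white grate sits between the rails, with the lip at the top of the picture. Next I'll measure the stand and grate poses from corner pixels.

```bash
cat > fit.py <<'E'
from h import *
from scipy.optimize import least_squares
def fit(obs,b0):
    # obs: list of (p,uv,localXYZ)
    def T(s,X): c,d=np.cos(s[2]),np.sin(s[2]); return np.array([s[0]+c*X[0]-d*X[1],s[1]+d*X[0]+c*X[1],X[2]])
    f=lambda s: np.concatenate([proj(p,T(s,X))-uv for p,uv,X in obs])
    r=least_squares(f,b0); return r.x,np.round(r.fun,1)
E
python3 - <<'E'
from fit import *
pt=robot.camera_params('top');ps=robot.camera_params('side')
c=lambda u,v:np.array([280+(u+.5)/4-.5,115+(v+.5)/4-.5])
d=lambda u,v:np.array([240+(u+.5)/5-.5,145+(v+.5)/5-.5])
S=[(140,82),(140,-82),(-135,-82),(-135,82)]
to=[c(118,57),c(406,71),c(386,555),c(90,540)]
so=[d(42,190),d(265,33),d(730,252),d(528,455)]
A=[(pt,u,(*X,.068)) for u,X in zip(to,np.array(S)/1e3)]
B=[(ps,u,(*X,.068)) for u,X in zip(so,np.array(S)/1e3)]
for o in (A,B,A+B): print('stand',*fit(o,[.5,0,0]))
G=[(55,65),(55,-65),(-55,-65),(-55,65)]
g=[(pt,u,(*X,.068)) for u,X in zip([c(134,265),c(367,271),c(363,467),c(125,459)],np.array(G)/1e3)]
h=[(ps,u,(*X,.068)) for u,X in zip([d(250,280),d(428,133),d(622,222),d(455,390)],np.array(G)/1e3)]
s=fit(A+B,[.5,0,0])[0]
for o in (g,h,g+h):
  x,r=fit(o,[.5,0,0]); print('grate',x,r)
  R=np.array([[np.cos(s[2]),np.sin(s[2])],[-np.sin(s[2]),np.cos(s[2])]]); print('in stand',R@(x[:2]-s[:2]),np.degrees(x[2]-s[2]))
for n,u,v in(('mugB',267,150),('mugS',432,155),('jar',263,219)): print(n,at(pt,u,v,.1))
st=robot.state()
from scipy.spatial.transform import Rotation as Ro
print(Ro.from_quat(st['tcp_rot']).as_matrix())
E
```

```text
stand [ 0.55901225  0.03869922 -0.08282361] [-0.1 -0.6  0.  -0.5  0.4  0.7 -0.3  0.4]
stand [ 0.55549695  0.0409117  -0.06747418] [-0.9  0.5  0.5 -0.9  1.1 -1.7 -0.6  1.3]
stand [ 0.55763413  0.03919397 -0.07664225] [-0.7  0.2 -0.5 -0.1  0.6  1.1 -0.2  1.2 -0.9 -0.6  0.8 -1.6  0.6 -2.
 -1.8  0.5]
grate [ 0.52598237  0.04130816 -0.06295381] [-0.  -0.5 -0.2 -0.1 -0.2  0.3  0.4  0.3]
in stand [-0.03172072 -0.00031551] 0.7842899384012902
grate [ 0.52270812  0.0453177  -0.05673073] [ 0.2  0.2 -0.2  0.   0.1  0.2 -0.1 -0.3]
in stand [-0.03529236  0.00343156] 1.1408460407827603
grate [ 0.52485677  0.0424971  -0.06008926] [-0.6  0.1 -0.8  0.4 -0.6  0.7 -0.1  0.9  0.1 -1.  -0.2 -0.9 -0.  -0.8
 -0.4 -1.5]
in stand [-0.03293405  0.00078376] 0.9484165345971415
mugB [0.64961751 0.20019152 0.1       ]
mugS [ 0.62755867 -0.15681162  0.1       ]
jar [0.49984978 0.21061171 0.1       ]
[[-9.29487603e-01 -3.63411598e-04  3.68853175e-01]
 [-3.68853314e-01  1.38277818e-03 -9.29486590e-01]
 [-1.72255914e-04 -9.99998978e-01 -1.41932074e-03]]
```

Call:
arm_command --deltas '[[[0,0,0],[0,6.5,0],6],[[0,0,0],[0,6.5,0],6],[[0,0,0],[0,6.5,0],6],[[0,0,0],[0,6.5,0],6]]'

```text
t: 0.55
tool_pos: [0.212, -0.5342, 0.1772]
tcp_rot: [0.028, 0.707, -0.706, -0.029]
wrist_force: [0.1, 1.0, 0.2]
gripper_width: 0.0654
```

```bash
cat > rel.py <<'E'
from h import *
from scipy.spatial.transform import Rotation as Ro
S=[0.558,0.0392,-0.0766]
def info(S=S,goal=None):
    st=robot.state();R=Ro.from_quat(st['tcp_rot']).as_matrix();p=st['tool_pos'];c,s=np.cos(S[2]),np.sin(S[2])
    d=p[:2]-S[:2]
    print('t',st['t'],'pos',p.round(4),'stand xy mm',np.round(1e3*np.array([c*d[0]+s*d[1],-s*d[0]+c*d[1]]),1),'yaw(-x axis)-stand deg',np.degrees(np.arctan2(-R[1,0],-R[0,0])-S[2]).round(2))
    print('tilt y',R[:,1].round(4),'F',st['wrist_force'].round(1),'w',round(st['gripper_width'],4),'q',st['q'].round(2))
    if goal is not None:
        g=np.array([S[0]+c*goal[0]-s*goal[1],S[1]+s*goal[0]+c*goal[1],goal[2]]); print('tool delta cm',(R.T@(g-p)*100).round(2))
E
python3 -c "
from rel import *
info(goal=(-.112,0,.15))"
```

```text
t 0.55 pos [ 0.212  -0.5342  0.1772] stand xy mm [-301.1 -598.2] yaw(-x axis)-stand deg -0.23
tilt y [-2.e-04  7.e-04 -1.e+00] F [0.1 1.  0.2] w 0.0654 q [-1.31  0.28  1.51 -0.    1.36  0.34]
tool delta cm [-18.66   2.76 -59.89]
```

Call:
arm_command --deltas '[[[-1.2,0,-3.8],[0,0,0],6],[[-1.2,0,-3.8],[0,0,0],6],[[-1.2,0,-3.8],[0,0,0],6],[[-1.2,0,-3.8],[0,0,0],6],[[-1.2,0,-3.8],[0,0,0],6],[[-1.2,0,-3.8],[0,0,0],6],[[-1.2,0,-3.8],[0,0,0],6],[[-1.2,0,-3.8],[0,0,0],6],[[-1.2,0,-3.8],[0,0,0],6],[[-1.2,0,-3.8],[0,0,0],6],[[-1.2,0,-3.8],[0,0,0],6],[[-1.2,0,-3.8],[0,0,0],6],[[-1.2,0,-3.8],[0,0,0],6],[[-1.2,0,-3.8],[0,0,0],6],[[-1.2,0,-3.8],[0,0,0],6],[[0,0,0],[0,0,0],6]]'

```text
t: 2.15
tool_pos: [0.436, 0.0242, 0.1774]
tcp_rot: [0.025, 0.707, -0.706, -0.025]
wrist_force: [-0.8, 0.3, -0.5]
gripper_width: 0.0604
```

```bash
python3 -c "
from rel import *
info(goal=(-.112,0,.15))
snap('wrist','w1');snap('top','t1')"
```

```text
t 2.15 pos [0.436  0.0242 0.1774] stand xy mm [-120.5  -24.3] yaw(-x axis)-stand deg 0.36
tilt y [ 6.0e-04  2.1e-03 -1.0e+00] F [-0.8  0.3 -0.5] w 0.0604 q [-0.11  0.06  1.77  0.    1.3   1.53]
tool delta cm [-0.87  2.74 -2.42]
```

View pics/w1.png

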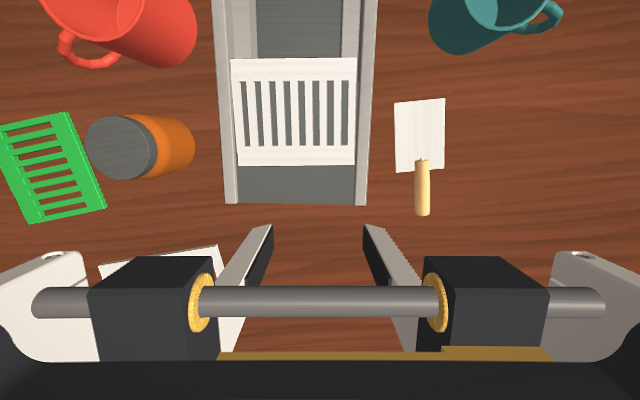

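The wrist view shows the grate at (295,112) on the deck and the deck's near end at about row 204. I'll refine the pose from this picture.

Run:
```python
import cv2
a=cv2.imread('pics/w1.png')[0:215,205:390]; cv2.imwrite('pics/w1c.png',cv2.resize(a[40:],None,fx=4,fy=3.4,interpolation=cv2.INTER_CUBIC))
```

```text
(no output)
```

View pics/w1c.png

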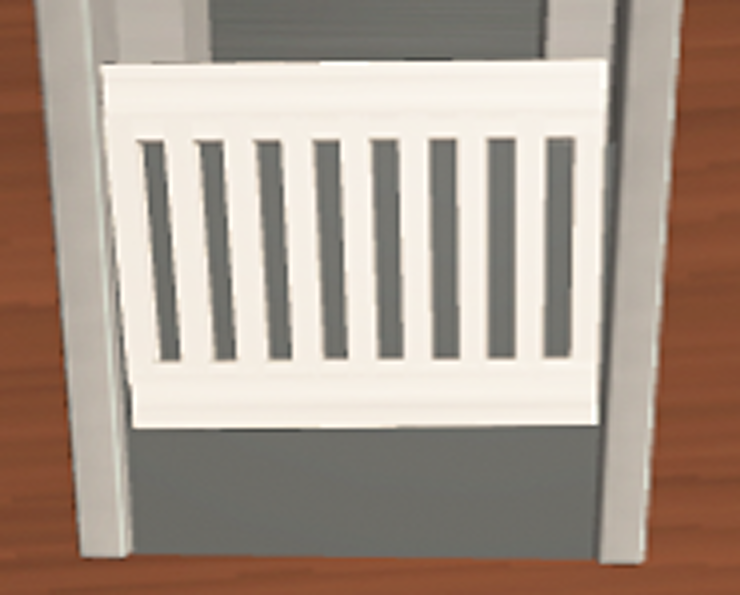

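Run:
```python
from fit import *
p=robot.camera_params('wrist'); print(robot.state()['t'],ray(p,320,200)[0])
c=lambda u,v:np.array([205+(u+.5)/4-.5,40+(v+.5)/3.4-.5])
for n,u in (('LO',(80,557)),('LI',(126,557)),('RI',(600,563)),('RO',(645,563)),('gNL',(134,428)),('gNR',(598,424)),('gFL',(102,65)),('gFR',(607,60)),('wallLfar',(36,0)),('wallRfar',(683,0))):
    print(n,at(p,*c(*u),.068).round(4))
```

```text
2.25 [0.50284546 0.01683629 0.38329403]
LO [0.4309 0.1295 0.068 ]
LI [0.4299 0.1164 0.068 ]
RI [ 0.4177 -0.0195  0.068 ]
RO [ 0.4168 -0.0324  0.068 ]
gNL [0.473  0.1079 0.068 ]
gNR [ 0.4648 -0.021   0.068 ]
gFL [0.5811 0.1004 0.068 ]
gFR [ 0.5731 -0.0278  0.068 ]
wallLfar [0.5995 0.1142 0.068 ]
wallRfar [ 0.5877 -0.0475  0.068 ]
```

```bash
sed -i 's/^S=.*/S=[0.5585,0.0378,-0.085]/' rel.py; python3 -c "
from rel import *
info(goal=(-.112,0,.063))"
```

```text
t 2.25 pos [0.4345 0.0207 0.1772] stand xy mm [-122.1  -27.5] yaw(-x axis)-stand deg 0.67
tilt y [-1.1e-03 -6.0e-04 -1.0e+00] F [ 0.2 -0.6 -0. ] w 0.0597 q [-0.11  0.06  1.78 -0.    1.3   1.53]
tool delta cm [-1.05 11.42 -2.75]
```

Call:
arm_command --deltas '[[[-0.5,0,-1.4],[0,0.7,0],6],[[-0.5,0,-1.4],[0,0,0],6],[[0,3,0],[0,0,0],6],[[0,3,0],[0,0,0],6],[[0,3,0],[0,0,0],6],[[0,0,0],[0,0,0],6],[[0,0,0],[0,0,0],6]]'

```text
t: 2.95
tool_pos: [0.4469, 0.0462, 0.0878]
tcp_rot: [-0.032, -0.706, 0.707, 0.032]
wrist_force: [0.3, -0.3, 0.8]
gripper_width: 0.0598
```

```bash
python3 -c "
from rel import *
info(goal=(-.112,0,.063))
snap('wrist','w2')
info(goal=(-.112,0,.063))"
```

```text
t 2.95 pos [0.4469 0.0462 0.0878] stand xy mm [-111.9   -1.1] yaw(-x axis)-stand deg -0.29
tilt y [-8.e-04 -4.e-04 -1.e+00] F [ 0.3 -0.3  0.8] w 0.0598 q [-0.05  0.16  1.9  -0.    1.08  1.61]
tool delta cm [ 0.01  2.48 -0.12]
t 3.0 pos [0.448  0.0463 0.0886] stand xy mm [-110.8   -0.9] yaw(-x axis)-stand deg -0.27
tilt y [ 1.7e-03 -4.0e-04 -1.0e+00] F [0.6 0.2 0.4] w 0.0603 q [-0.05  0.16  1.9  -0.    1.08  1.61]
tool delta cm [ 0.12  2.56 -0.09]
```

View pics/w2.png

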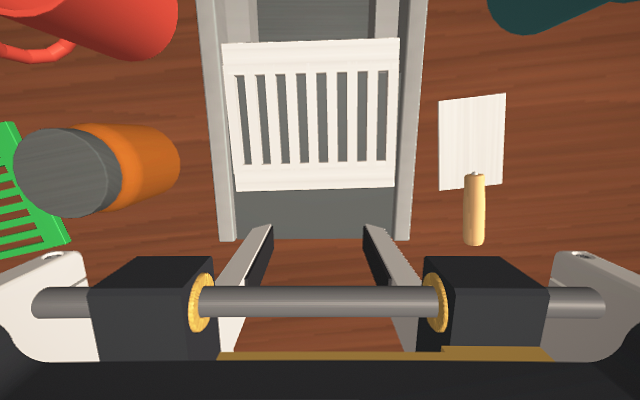

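The tips are centred between the rails: their midpoint is column 318 and the deck's is 315. Now I'll go down.

Call:
arm_command --deltas '[[[0,1.0,0],[0,0,0],6],[[0,0.8,0],[0,0,0],6],[[0,0.7,0],[0,0,0],6],[[0,0,0],[0,0,0],6]]'

```text
t: 3.4
tool_pos: [0.4462, 0.0473, 0.0616]
tcp_rot: [-0.03, -0.706, 0.706, 0.032]
wrist_force: [0.3, 0.9, 0.3]
gripper_width: 0.06
```

```bash
python3 -c "
from rel import *
info(goal=(-.112,0,.063))
snap('side','s3')
import cv2
a=cv2.imread('pics/s3.png')[140:260,235:405]; cv2.imwrite('pics/s3c.png',cv2.resize(a,None,fx=4.5,fy=4.5,interpolation=cv2.INTER_CUBIC))"
```

```text
t 3.4 pos [0.4462 0.0473 0.0616] stand xy mm [-112.7   -0. ] yaw(-x axis)-stand deg -0.18
tilt y [-0.0021  0.     -1.    ] F [0.3 0.9 0.3] w 0.06 q [-0.05  0.19  1.94 -0.    1.01  1.61]
tool delta cm [-0.07 -0.14 -0.  ]
```

View pics/s3c.png

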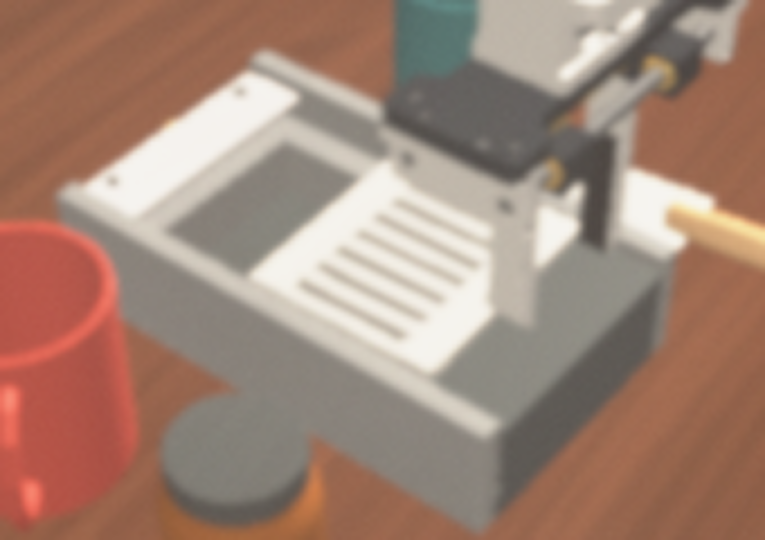

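The tips are on the deck behind the grate and clear of it. I'll push in stages.

Call:
arm_command --deltas '[[[-0.6,-0.05,0],[0,0,0],6],[[-0.6,0,0],[0,0,0],6],[[-0.4,0,0],[0,0,0],6],[[-0.4,0,0],[0,0,0],6],[[-0.4,0,0],[0,0,0],6],[[-0.4,0,0],[0,0,0],6],[[-0.4,0,0],[0,0,0],6],[[-0.4,0,0],[0,0,0],6],[[-0.4,0,0],[0,0,0],6],[[-0.4,0,0],[0,0,0],6]]'

```text
t: 4.45
tool_pos: [0.4913, 0.0434, 0.063]
tcp_rot: [-0.031, -0.706, 0.706, 0.031]
wrist_force: [0.0, 0.0, 0.3]
gripper_width: 0.0602
```

```bash
python3 -c "
from rel import *
info(goal=(-.002,0,.063))
snap('wrist','w4')"
```

```text
t 4.45 pos [0.4913 0.0434 0.063 ] stand xy mm [-67.4  -0.2] yaw(-x axis)-stand deg -0.18
tilt y [ 0.e+00 -1.e-04 -1.e+00] F [0.  0.  0.3] w 0.0602 q [-0.05  0.25  1.85 -0.    1.04  1.61]
tool delta cm [-6.54  0.   -0.04]
```

View pics/w4.png

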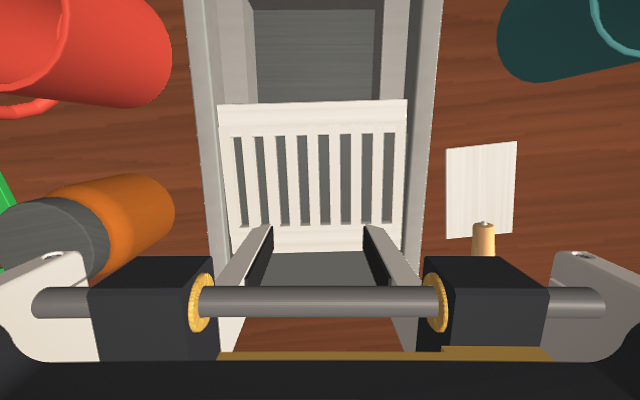

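Run:
```python
from rel import *
st=robot.state();p=robot.camera_params('wrist');R=Ro.from_quat(st['tcp_rot']).as_matrix();P=st['tool_pos']
for X in [(0,0,0),(-.008,0,.03),(.008,0,.03),(-.008,0,-.03),(.008,0,-.03),(-.008,-.08,.03)]:
    print(X,proj(p,P+R@np.array(X)).round(0))
from fit import fit
S=[.5585,.0378,-.085];c,s=np.cos(S[2]),np.sin(S[2])
for u,v in((258,253),(375,250),(218,104),(407,99)):
    w=at(p,u,v,.068);d=w[:2]-S[:2];print(1e3*np.array([c*d[0]+s*d[1],-s*d[0]+c*d[1]]).round(4))
snap('side','s5');snap('top','t5')
a=cv2.imread('pics/s5.png')[140:260,235:405]; cv2.imwrite('pics/s5c.png',cv2.resize(a,None,fx=4.5,fy=4.5,interpolation=cv2.INTER_CUBIC))
```

```text
(0, 0, 0) [319. 224.]
(-0.008, 0, 0.03) [359. 214.]
(0.008, 0, 0.03) [358. 234.]
(-0.008, 0, -0.03) [280. 214.]
(0.008, 0, -0.03) [280. 234.]
(-0.008, -0.08, 0.03) [382. 260.]
[-88.2  46.9]
[-86.1 -42.7]
[20.2 67.9]
[ 22.9 -59.4]
```

View pics/s5c.png

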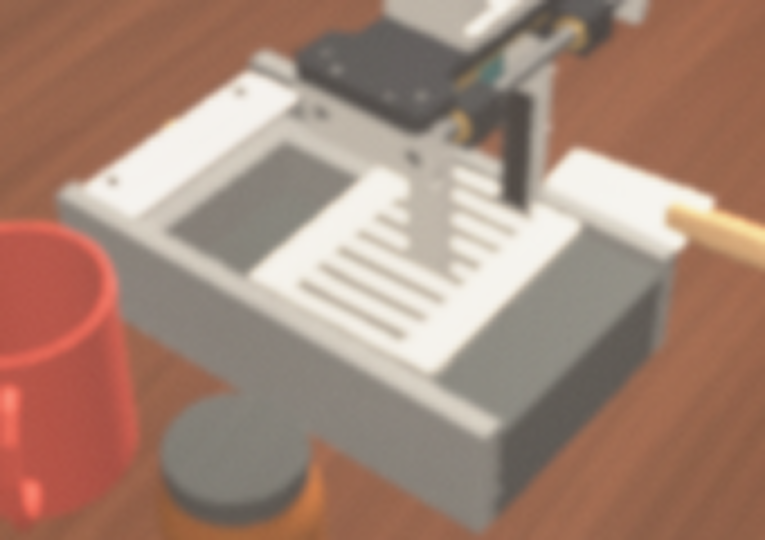

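The grate has not moved: the fingers passed above it, though the reading says z = 63 mm. I'll check where the tips really are, using the side and wrist images.

Run:
```python
from rel import *
st=robot.state();R=Ro.from_quat(st['tcp_rot']).as_matrix();P=st['tool_pos'];print(P)
for n,f in(('side','s5'),('wrist','w4')):
  p=robot.camera_params(n); a=cv2.imread(f'pics/{f}.png'); k=4 if n=='side' else 4
  o=(290,140) if n=='side' else (230,170)
  a=cv2.resize(a[o[1]:o[1]+110,o[0]:o[0]+160],None,fx=k,fy=k,interpolation=cv2.INTER_CUBIC)
  for h,col in((0,(0,0,255)),(-.01,(0,255,255)),(-.02,(0,255,0)),(-.03,(255,0,0))):
    for sx in(-.008,.008):
      for z in (-.0425,-.03,.03,.0425):
        q=proj(p,P+R@np.array([sx,h,z])); q=((q-np.array(o)+.5)*k-.5).astype(int); cv2.circle(a,tuple(map(int,q)),3,col,-1)
  cv2.imwrite(f'pics/{f}tip.png',a)
```

```text
[0.49113695 0.0433558  0.06297937]
```

View pics/s5tip.png

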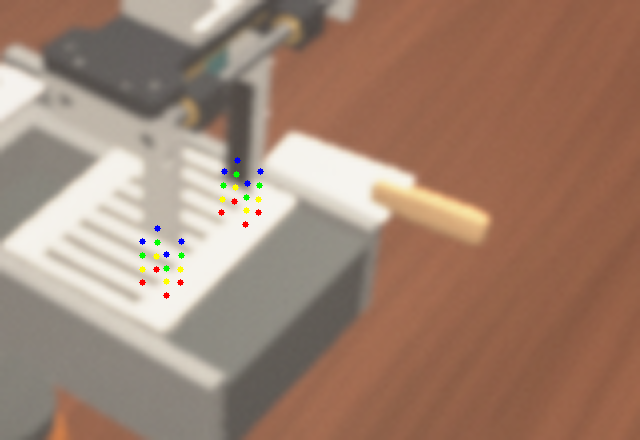

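View pics/w4tip.png

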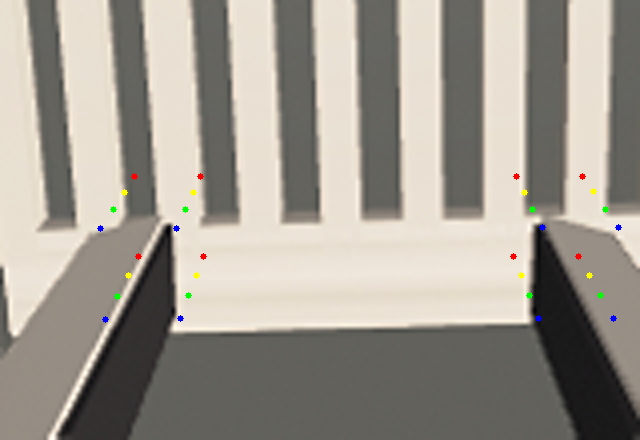

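Both cameras show the real fingertips about 25–29 mm above the reported TCP, so the fingers are short or the reading is off. I'll back off, go down behind the grate, and find the deck by touch.

Call:
arm_command --deltas '[[[2.3,0,0],[0,0,0],6],[[2.3,0,0],[0,0,0],6],[[0,1.0,0],[0,0,0],6],[[0,0.8,0],[0,0,0],6],[[0,0,0],[0,0,0],6]]'

```text
t: 5.1
tool_pos: [0.4452, 0.0474, 0.0439]
tcp_rot: [-0.031, -0.706, 0.706, 0.032]
wrist_force: [0.0, -0.2, -0.5]
gripper_width: 0.06
```

```bash
cat > tip.py <<'E'
from rel import *
import sys
def tip(tag,hs=(-.02,-.025,-.03)):
  for n in('side','wrist'):
    p=robot.camera_params(n);st=robot.state();R=Ro.from_quat(st['tcp_rot']).as_matrix();P=st['tool_pos']
    im,_=snap(n,tag+n); a=cv2.cvtColor(im,cv2.COLOR_RGB2BGR)
    o=(240,130) if n=='side' else (200,120); k=4
    a=cv2.resize(a[o[1]:o[1]+140,o[0]:o[0]+190],None,fx=k,fy=k,interpolation=cv2.INTER_CUBIC)
    for h,col in zip(hs,((0,0,255),(0,255,255),(0,255,0))):
      for sx in(-.008,.008):
       for z in (-.0425,-.03,.03,.0425):
        q=proj(p,P+R@np.array([sx,h,z])); q=((q-np.array(o)+.5)*k-.5).astype(int); cv2.circle(a,tuple(map(int,q)),2,col,-1)
    cv2.imwrite(f'pics/{tag}{n}c.png',a)
E
python3 -c "
from tip import *
info(goal=(-.112,0,.036)); tip('v6')"
```

```text
t 5.1 pos [0.4452 0.0474 0.0439] stand xy mm [-1.137e+02 -1.000e-01] yaw(-x axis)-stand deg -0.19
tilt y [-1.3e-03 -1.0e-04 -1.0e+00] F [ 0.  -0.2 -0.5] w 0.06 q [-0.05  0.21  1.97 -0.    0.96  1.61]
tool delta cm [-0.17  0.79 -0.01]
```

View pics/v6sidec.png

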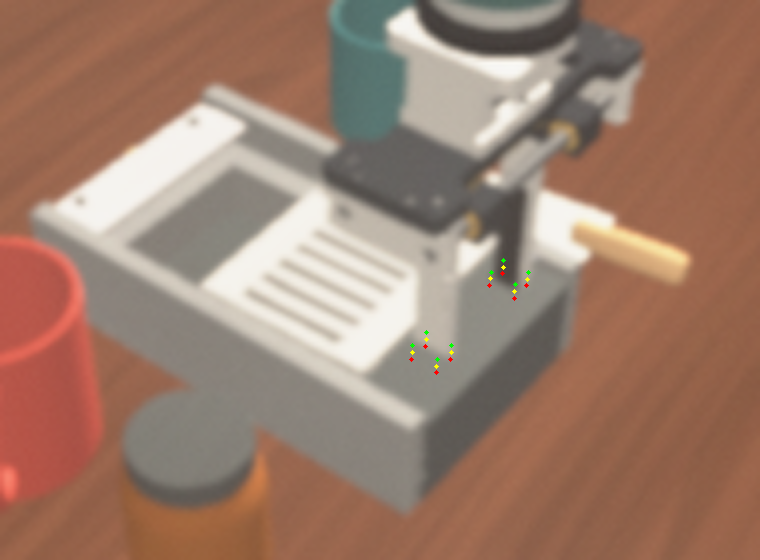

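View pics/v6wristc.png

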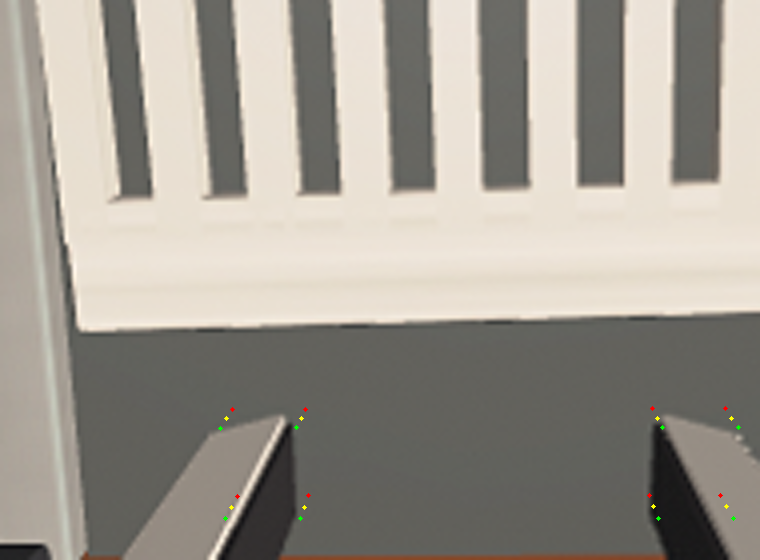

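Call:
arm_command --deltas '[[[-0.1,0.5,0],[0,0,0],6],[[0,0.3,0],[0,0,0],6],[[0,0,0],[0,0,0],6]]'

```text
t: 5.5
tool_pos: [0.446, 0.0473, 0.0365]
tcp_rot: [-0.031, -0.706, 0.706, 0.032]
wrist_force: [-0.0, 0.0, 1.1]
gripper_width: 0.0601
```

Call:
arm_command --deltas '[[[0,0.2,0],[0,0,0],6]]'

```text
t: 5.6
tool_pos: [0.4464, 0.0473, 0.035]
tcp_rot: [-0.031, -0.706, 0.706, 0.031]
wrist_force: [-0.8, 0.8, -0.2]
gripper_width: 0.0599
```

Call:
arm_command --deltas '[[[0,0.1,0],[0,0,0],6]]'

```text
t: 5.7
tool_pos: [0.4462, 0.0474, 0.0339]
tcp_rot: [-0.031, -0.706, 0.706, 0.031]
wrist_force: [0.3, -0.0, 1.2]
gripper_width: 0.0603
```

Call:
arm_command --deltas '[[[0,0.1,0],[0,0,0],6]]'

```text
t: 5.8
tool_pos: [0.4462, 0.0474, 0.033]
tcp_rot: [-0.031, -0.706, 0.706, 0.031]
wrist_force: [0.6, 0.4, 1.2]
gripper_width: 0.0599
```

Call:
arm_command --deltas '[[[0,0.1,0],[0,0,0],6]]'

```text
t: 5.9
tool_pos: [0.4462, 0.0474, 0.0323]
tcp_rot: [-0.031, -0.706, 0.706, 0.031]
wrist_force: [-2.6, -0.2, 11.4]
gripper_width: 0.0602
```

Call:
arm_command --deltas '[[[0,0,0],[0,0,0],6]]'

```text
t: 6.0
tool_pos: [0.4462, 0.0473, 0.0324]
tcp_rot: [-0.031, -0.706, 0.706, 0.031]
wrist_force: [-0.7, 1.2, 3.4]
gripper_width: 0.0598
```

The deck is touched at a reported z of 32.3 mm, so the real tip sits 27.7 mm above the reading. I'll lift 2.5 mm and push.

Call:
arm_command --deltas '[[[0,-0.25,0],[0,0,0],6],[[-0.6,0,0],[0,0,0],6],[[-0.5,0,0],[0,0,0],6],[[-0.4,0,0],[0,0,0],6],[[-0.4,0,0],[0,0,0],6],[[-0.4,0,0],[0,0,0],6],[[-0.4,0,0],[0,0,0],6],[[-0.4,0,0],[0,0,0],6],[[-0.4,0,0],[0,0,0],6],[[-0.4,0,0],[0,0,0],6]]'

```text
t: 7.0
tool_pos: [0.4817, 0.0442, 0.0339]
tcp_rot: [0.029, 0.706, -0.706, -0.034]
wrist_force: [-5.7, 0.3, 4.6]
gripper_width: 0.0599
```

```bash
python3 -c "
from tip import *
info(goal=(-.002,0,.0348)); tip('v7',(-.0277,))"
```

```text
t 7.0 pos [0.4817 0.0442 0.0339] stand xy mm [-77.1  -0.1] yaw(-x axis)-stand deg -0.18
tilt y [-6.9e-03  4.0e-04 -1.0e+00] F [-5.7  0.3  4.6] w 0.0599 q [-0.05  0.28  1.91  0.    0.97  1.61]
tool delta cm [-7.51 -0.14 -0.04]
```

View pics/v7sidec.png

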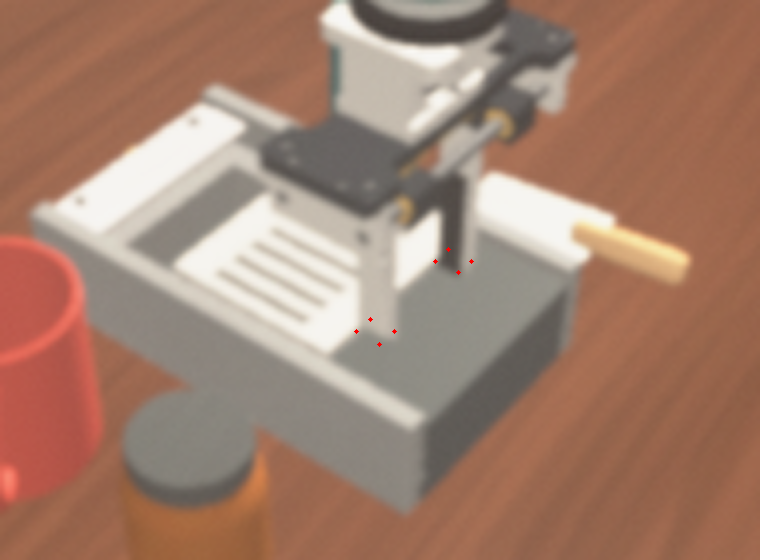

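View pics/v7wrist.png

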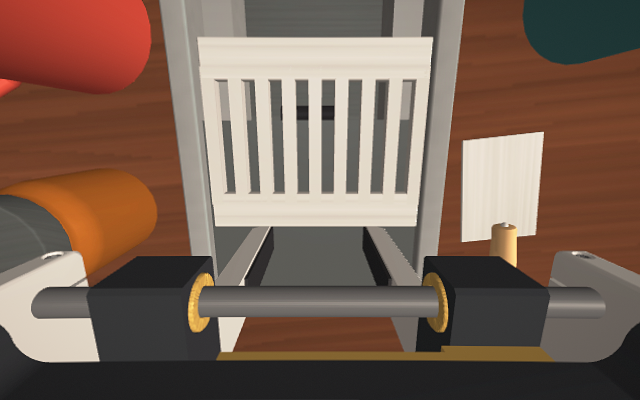

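The grate now moves squarely with the fingers. I'll keep going, about 0.5 mm higher.

Call:
arm_command --deltas '[[[-0.4,-0.05,0],[0,0,0],6],[[-0.4,0,0],[0,0,0],6],[[-0.4,0,0],[0,0,0],6],[[-0.4,0,0],[0,0,0],6],[[-0.4,0,0],[0,0,0],6]]'

```text
t: 7.6
tool_pos: [0.5051, 0.0421, 0.0351]
tcp_rot: [-0.031, -0.706, 0.706, 0.031]
wrist_force: [-3.5, 0.2, 2.3]
gripper_width: 0.06
```

```bash
python3 -c "
from tip import *
info(goal=(-.002,0,.0348)); tip('v8',(-.0277,))"
```

```text
t 7.6 pos [0.5051 0.0421 0.0351] stand xy mm [-53.6  -0.2] yaw(-x axis)-stand deg -0.18
tilt y [-4.e-04 -1.e-04 -1.e+00] F [-3.5  0.2  2.3] w 0.06 q [-0.05  0.3   1.86 -0.    0.98  1.61]
tool delta cm [-5.16  0.03 -0.04]
```

View pics/v8sidec.png

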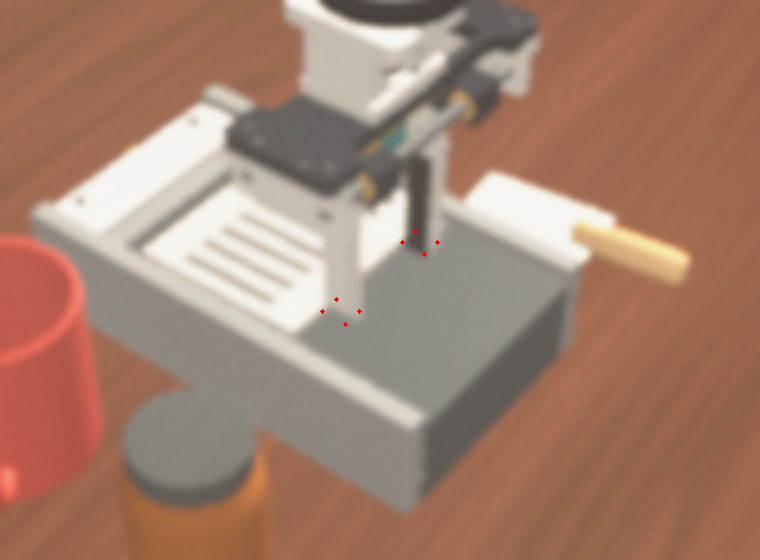

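View pics/v8wrist.png

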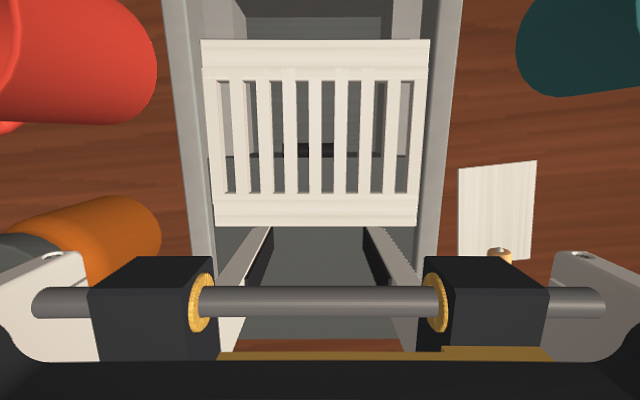

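Not tipped yet; the near edge is at about x = -45 mm. I'll continue more slowly.

Call:
arm_command --deltas '[[[-0.3,0,0],[0,0,0],6],[[-0.3,0,0],[0,0,0],6],[[-0.3,0,0],[0,0,0],6],[[-0.3,0,0],[0,0,0],6],[[-0.3,0,0],[0,0,0],6],[[-0.3,0,0],[0,0,0],6]]'

```text
t: 8.3
tool_pos: [0.5241, 0.0405, 0.0349]
tcp_rot: [-0.032, -0.706, 0.706, 0.031]
wrist_force: [-1.8, 0.6, -1.3]
gripper_width: 0.0597
```

```bash
python3 -c "
from tip import *
info(goal=(-.002,0,.0348)); tip('v9',(-.0277,))"
```

```text
t 8.3 pos [0.5241 0.0405 0.0349] stand xy mm [-34.5  -0.3] yaw(-x axis)-stand deg -0.18
tilt y [ 1.8e-03 -2.0e-04 -1.0e+00] F [-1.8  0.6 -1.3] w 0.0597 q [-0.06  0.32  1.82 -0.    0.99  1.6 ]
tool delta cm [-3.25  0.02 -0.04]
```

View pics/v9sidec.png

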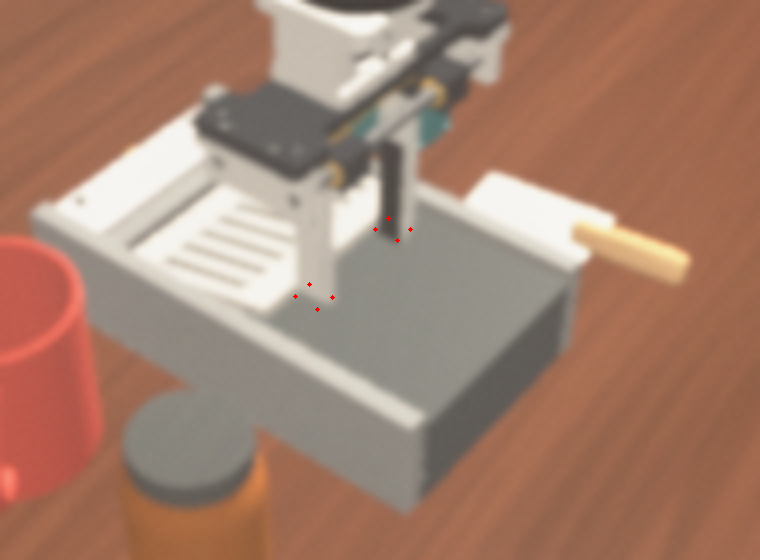

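View pics/v9wrist.png

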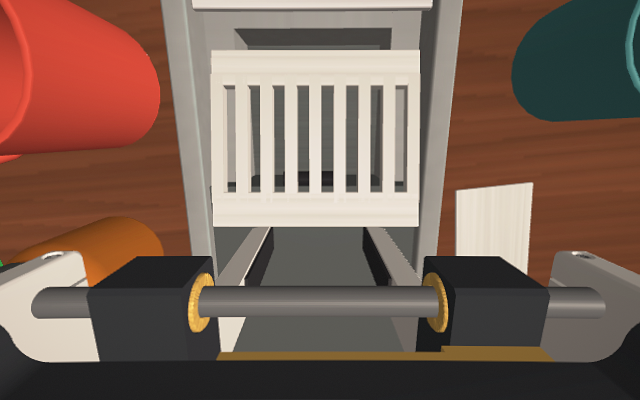

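The grate has tipped far edge down: its far bar now looks narrower and the near edge sits higher. I'll continue towards the lip.

Call:
arm_command --deltas '[[[-0.3,0,0],[0,0,0],6],[[-0.3,0,0],[0,0,0],6],[[-0.3,0,0],[0,0,0],6],[[-0.3,0,0],[0,0,0],6],[[-0.3,0,0],[0,0,0],6],[[-0.3,0,0],[0,0,0],6]]'

```text
t: 9.0
tool_pos: [0.5408, 0.039, 0.035]
tcp_rot: [-0.031, -0.706, 0.706, 0.031]
wrist_force: [-1.8, -0.4, -1.4]
gripper_width: 0.0601
```

```bash
python3 -c "
from tip import *
info(goal=(-.002,0,.0348)); tip('v10',(-.0277,))"
```

```text
t 9.0 pos [0.5408 0.039  0.035 ] stand xy mm [-17.7  -0.3] yaw(-x axis)-stand deg -0.18
tilt y [-4.e-04 -1.e-04 -1.e+00] F [-1.8 -0.4 -1.4] w 0.0601 q [-0.06  0.35  1.79 -0.    1.01  1.6 ]
tool delta cm [-1.57  0.02 -0.04]
```

View pics/v10wrist.png

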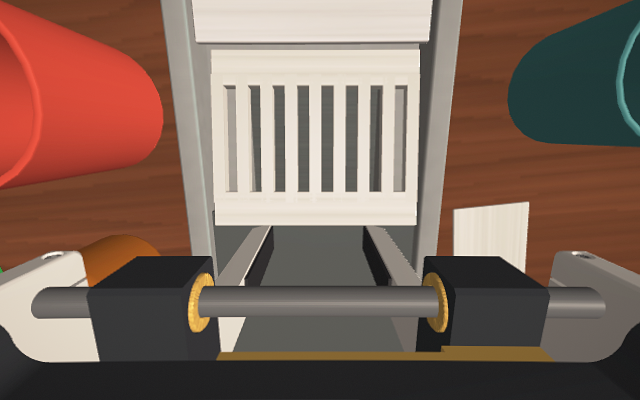

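The far edge (row 50) is about to go under the lip (row 42). About 15 mm remain, so I'll use smaller steps.

Call:
arm_command --deltas '[[[-0.2,0,0],[0,0,0],6],[[-0.2,0,0],[0,0,0],6],[[-0.2,0,0],[0,0,0],6],[[-0.2,0,0],[0,0,0],6],[[-0.2,0,0],[0,0,0],6],[[-0.2,0,0],[0,0,0],6]]'

```text
t: 9.7
tool_pos: [0.553, 0.0379, 0.0352]
tcp_rot: [-0.031, -0.706, 0.706, 0.031]
wrist_force: [-1.8, 1.2, -0.4]
gripper_width: 0.0601
```

```bash
python3 -c "
from tip import *
info(goal=(-.002,0,.0348)); tip('v11',(-.0277,))"
```

```text
t 9.7 pos [0.553  0.0379 0.0352] stand xy mm [-5.4 -0.4] yaw(-x axis)-stand deg -0.19
tilt y [ 4.e-04 -1.e-04 -1.e+00] F [-1.8  1.2 -0.4] w 0.0601 q [-0.06  0.36  1.76 -0.    1.02  1.6 ]
tool delta cm [-0.34  0.04 -0.04]
```

View pics/v11wrist.png

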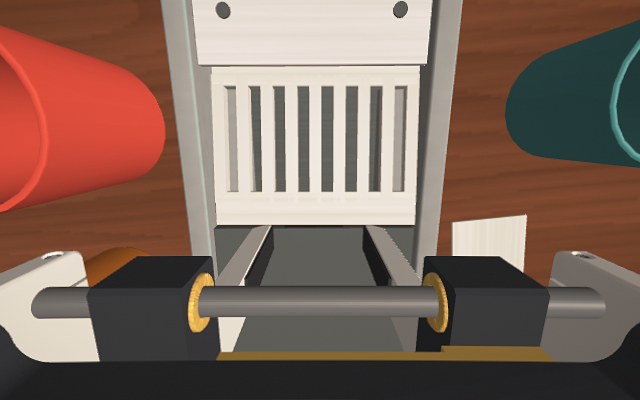

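The far edge is going under the lip. Now 1 mm steps until the force rises.

Call:
arm_command --deltas '[[[-0.1,0,0],[0,0,0],6],[[-0.1,0,0],[0,0,0],6]]'

```text
t: 10.0
tool_pos: [0.5546, 0.0378, 0.035]
tcp_rot: [-0.031, -0.706, 0.706, 0.031]
wrist_force: [-1.8, 0.2, -0.8]
gripper_width: 0.0601
```

Call:
arm_command --deltas '[[[-0.1,0,0],[0,0,0],6]]'

```text
t: 10.1
tool_pos: [0.5558, 0.0377, 0.035]
tcp_rot: [-0.031, -0.706, 0.706, 0.031]
wrist_force: [-2.3, -0.2, -0.8]
gripper_width: 0.0596
```

Call:
arm_command --deltas '[[[-0.1,0,0],[0,0,0],6]]'

```text
t: 10.2
tool_pos: [0.5565, 0.0375, 0.035]
tcp_rot: [-0.031, -0.706, 0.706, 0.031]
wrist_force: [-3.1, -0.1, -1.0]
gripper_width: 0.0601
```

Call:
arm_command --deltas '[[[-0.1,0,0],[0,0,0],6]]'

```text
t: 10.3
tool_pos: [0.5565, 0.0375, 0.0348]
tcp_rot: [-0.03, -0.706, 0.707, 0.032]
wrist_force: [-5.3, -0.6, 0.5]
gripper_width: 0.0599
```

Call:
arm_command --deltas '[[[-0.1,0,0],[0,0,0],6]]'

```text
t: 10.4
tool_pos: [0.5566, 0.0374, 0.0347]
tcp_rot: [-0.03, -0.706, 0.707, 0.033]
wrist_force: [-6.0, 0.1, 1.3]
gripper_width: 0.0602
```

```bash
python3 -c "
from tip import *
info(goal=(-.002,0,.0348)); tip('v12',(-.0277,));info()"
```

```text
t 10.4 pos [0.5566 0.0374 0.0347] stand xy mm [-1.9 -0.5] yaw(-x axis)-stand deg -0.17
tilt y [-4.2e-03 -1.0e-04 -1.0e+00] F [-6.   0.1  1.3] w 0.0602 q [-0.06  0.37  1.75 -0.    1.03  1.6 ]
tool delta cm [ 0.01 -0.01 -0.05]
t 10.5 pos [0.5566 0.0374 0.0347] stand xy mm [-1.9 -0.6] yaw(-x axis)-stand deg -0.17
tilt y [-4.1e-03 -1.0e-04 -1.0e+00] F [-6.3 -0.1  1.9] w 0.06 q [-0.06  0.37  1.75 -0.    1.03  1.6 ]
```

View pics/v12wrist.png

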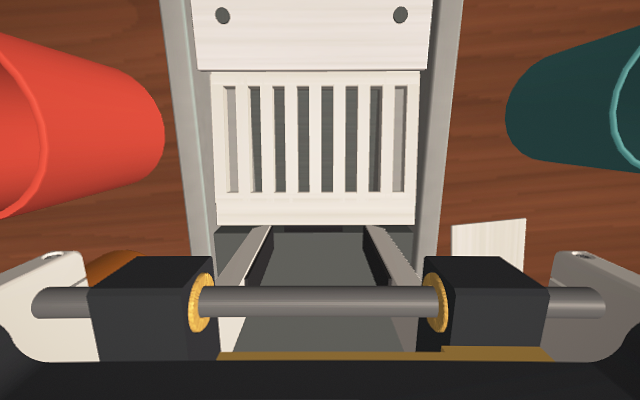

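View pics/v12sidec.png

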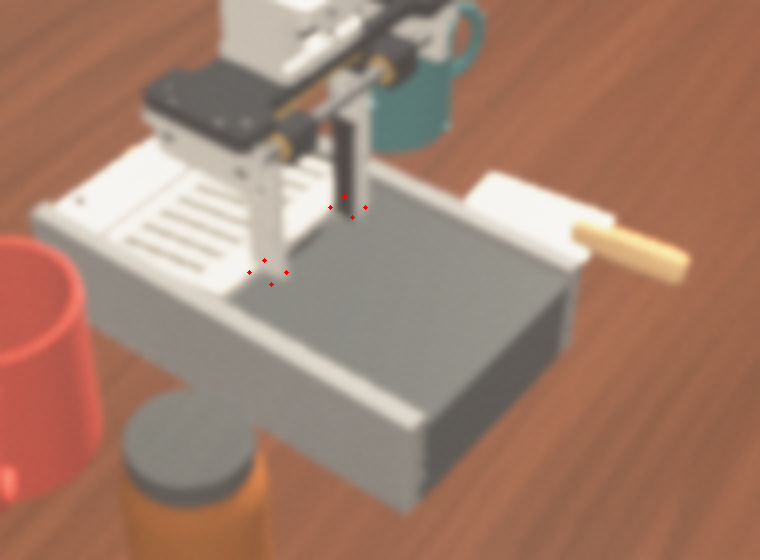

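It stalled with the near edge at about x = 6 mm. That matches the fully tucked position, and the force rose to 6 N. I'll back off, lift, and move over the near bar.

Call:
arm_command --deltas '[[[0.6,0,0],[0,0,0],6],[[0,-1.2,0],[0,0,0],6],[[0,-1.3,0],[0,0,0],6],[[-1.1,0,0],[0,0,0],6],[[-1.1,0,0],[0,0,0],6],[[0,0,0],[0,0,0],6]]'

```text
t: 11.1
tool_pos: [0.5776, 0.0356, 0.0601]
tcp_rot: [-0.032, -0.706, 0.706, 0.03]
wrist_force: [-0.0, 0.8, -0.5]
gripper_width: 0.06
```

```bash
python3 -c "
from tip import *
info(goal=(.016,0,.0433)); tip('v13',(-.0277,));info()"
```

```text
t 11.1 pos [0.5776 0.0356 0.0601] stand xy mm [19.2 -0.5] yaw(-x axis)-stand deg -0.2
tilt y [ 3.1e-03 -3.0e-04 -1.0e+00] F [-0.   0.8 -0.5] w 0.06 q [-0.06  0.37  1.68 -0.    1.09  1.6 ]
tool delta cm [ 0.32  1.68 -0.05]
t 11.2 pos [0.5748 0.0359 0.0594] stand xy mm [16.4 -0.5] yaw(-x axis)-stand deg -0.19
tilt y [-0.001 -0.    -1.   ] F [ 0.4 -0.   0.2] w 0.0601 q [-0.06  0.37  1.68 -0.    1.09  1.6 ]
```

View pics/v13wrist.png

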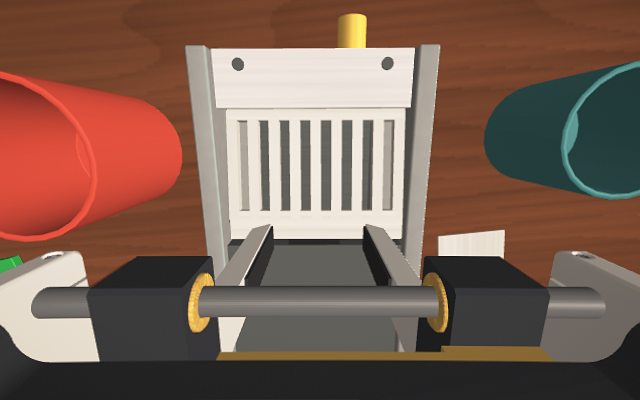

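View pics/v13sidec.png

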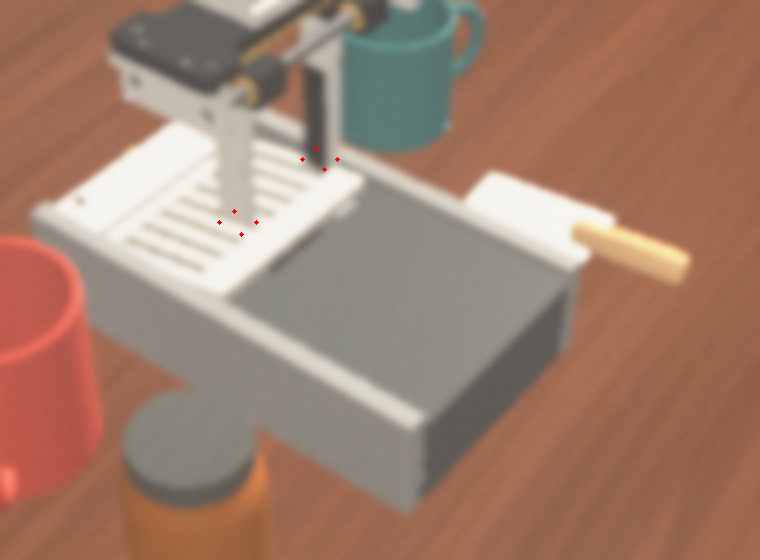

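Run:
```python
from rel import *
p=robot.camera_params('wrist');S=[.5585,.0378,-.085];c,s=np.cos(S[2]),np.sin(S[2])
for n,u,v,z in(('nearL',232,240,.067),('nearR',402,239,.067),('slotfarL',242,121,.053),('slotfarR',388,121,.053),('lipL',213,108,.06),('lipR',411,107,.06)):
    d=at(p,u,v,z)[:2]-S[:2];print(n,(1e3*np.array([c*d[0]+s*d[1],-s*d[0]+c*d[1]])).round(1))
```

```text
nearL [ 6.5 64.8]
nearR [  6.8 -62.2]
slotfarL [92.6 55.1]
slotfarR [ 92.2 -50.4]
lipL [101.   72.7]
lipR [101.1 -64. ]
```

The measurements agree with a fully tucked grate: near edge at 6.6 mm and square, near edge still up on the catch. Now I'll press down.

Call:
arm_command --deltas '[[[0,0.9,0],[0,0,0],6],[[0,0.7,0],[0,0,0],6],[[0,0.2,0],[0,0,0],6],[[0,0.1,0],[0,0,0],6]]'

```text
t: 11.6
tool_pos: [0.5739, 0.0361, 0.0402]
tcp_rot: [-0.031, -0.706, 0.706, 0.032]
wrist_force: [-0.2, -0.8, 0.5]
gripper_width: 0.06
```

Call:
arm_command --deltas '[[[0,0.1,0],[0,0,0],6],[[0,0.1,0],[0,0,0],6]]'

```text
t: 11.8
tool_pos: [0.5748, 0.036, 0.0391]
tcp_rot: [-0.031, -0.706, 0.706, 0.031]
wrist_force: [0.4, -0.4, -0.4]
gripper_width: 0.0602
```

Call:
arm_command --deltas '[[[0,0.1,0],[0,0,0],6],[[0,0.1,0],[0,0,0],6]]'

```text
t: 12.0
tool_pos: [0.5748, 0.036, 0.0375]
tcp_rot: [-0.031, -0.706, 0.706, 0.031]
wrist_force: [-0.3, -0.4, 5.7]
gripper_width: 0.06
```

Call:
arm_command --deltas '[[[0,0.15,0],[0,0,0],6],[[0,0.15,0],[0,0,0],6]]'

```text
t: 12.2
tool_pos: [0.5747, 0.0359, 0.0359]
tcp_rot: [-0.031, -0.706, 0.707, 0.031]
wrist_force: [-1.5, 0.1, 7.1]
gripper_width: 0.0599
```

Call:
arm_command --deltas '[[[0,0.2,0],[0,0,0],6],[[0,0.2,0],[0,0,0],6]]'

```text
t: 12.4
tool_pos: [0.5748, 0.036, 0.0302]
tcp_rot: [-0.031, -0.706, 0.706, 0.031]
wrist_force: [-0.5, 0.0, -0.0]
gripper_width: 0.0601
```

Call:
arm_command --deltas '[[[0,0.2,0],[0,0,0],6],[[0,0.2,0],[0,0,0],6]]'

```text
t: 12.6
tool_pos: [0.5746, 0.036, 0.0256]
tcp_rot: [-0.031, -0.706, 0.706, 0.031]
wrist_force: [0.4, -1.5, 0.1]
gripper_width: 0.06
```

It snapped through. I'll go on down to the seat at a reported z of about 22.3 mm.

Call:
arm_command --deltas '[[[0,0.2,0],[0,0,0],6],[[0,0.1,0],[0,0,0],6]]'

```text
t: 12.8
tool_pos: [0.5744, 0.036, 0.0226]
tcp_rot: [-0.031, -0.706, 0.706, 0.031]
wrist_force: [0.5, 0.1, -0.1]
gripper_width: 0.0596
```

Call:
arm_command --deltas '[[[0,0.1,0],[0,0,0],6],[[0,0.05,0],[0,0,0],6]]'

```text
t: 13.0
tool_pos: [0.5745, 0.036, 0.0223]
tcp_rot: [-0.031, -0.706, 0.706, 0.031]
wrist_force: [-1.8, -0.0, 7.9]
gripper_width: 0.0597
```

Call:
arm_command --deltas '[[[0,0.1,0],[0,0,0],6]]'

```text
t: 13.1
tool_pos: [0.5746, 0.036, 0.0223]
tcp_rot: [-0.031, -0.706, 0.706, 0.031]
wrist_force: [-5.0, -0.3, 16.7]
gripper_width: 0.06
```

The force turned solid at exactly the seated height: 22.3 mm reported, 50 mm real. I'll lift off, retreat and check.

Call:
arm_command --deltas '[[[0,-0.6,0],[0,0,0],6],[[0,-2,0],[0,0,0],6],[[0,-3,0],[0,0,0],6],[[0,-3,0],[0,0,0],6],[[2,-2,0],[0,0,0],6],[[3,0,0],[0,0,0],6],[[4,0,0],[0,0,0],6],[[4,0,0],[0,0,0],6],[[0,0,0],[0,0,0],6],[[0,0,0],[0,0,0],6]]'

```text
t: 14.1
tool_pos: [0.4452, 0.0476, 0.1271]
tcp_rot: [-0.032, -0.706, 0.706, 0.03]
wrist_force: [0.6, 0.1, -0.1]
gripper_width: 0.06
```

```bash
python3 -c "
from tip import *
info()
snap('wrist','w14');snap('side','s14');snap('top','t14')
a=cv2.imread('pics/s14.png')[140:260,235:405]; cv2.imwrite('pics/s14c.png',cv2.resize(a,None,fx=4.5,fy=4.5,interpolation=cv2.INTER_CUBIC))
a=cv2.imread('pics/w14.png')[0:225,200:400]; cv2.imwrite('pics/w14c.png',cv2.resize(a,None,fx=2.6,fy=2.6,interpolation=cv2.INTER_CUBIC))
"
```

```text
t 14.1 pos [0.4452 0.0476 0.1271] stand xy mm [-1.137e+02  1.000e-01] yaw(-x axis)-stand deg -0.17
tilt y [ 2.e-03 -2.e-04 -1.e+00] F [ 0.6  0.1 -0.1] w 0.06 q [-0.05  0.12  1.84 -0.    1.18  1.61]
```

View pics/s14c.png

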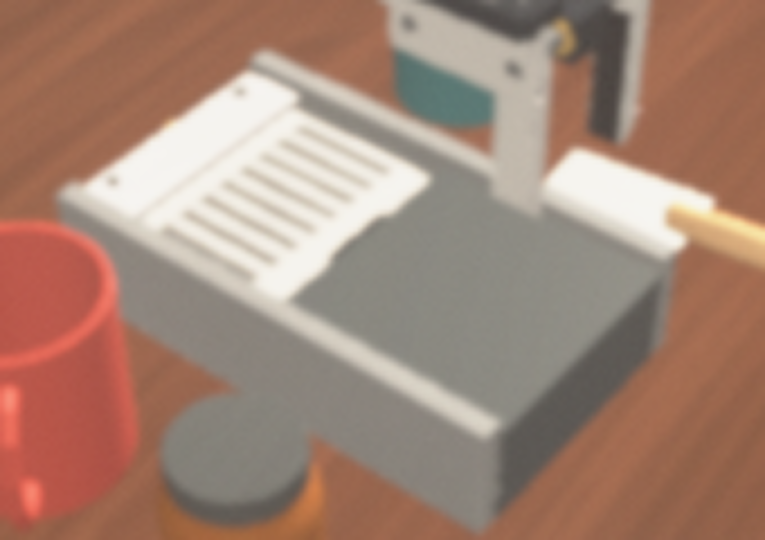

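View pics/w14c.png

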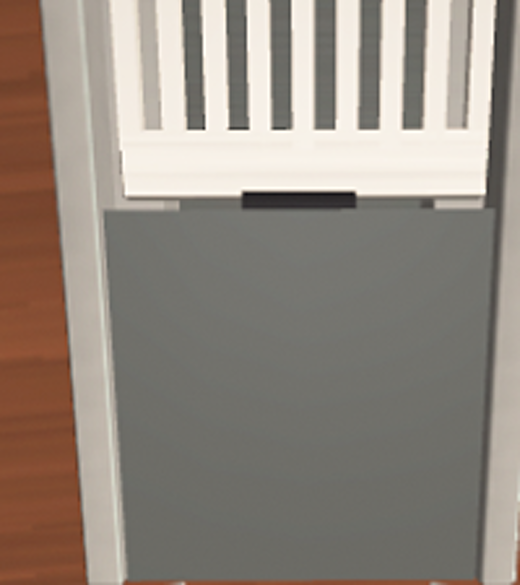

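View pics/t14.png

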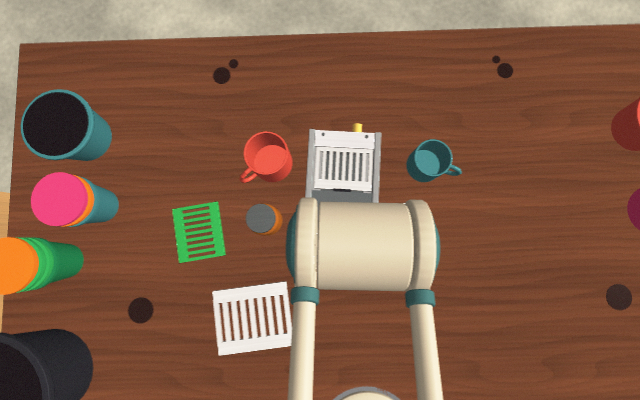

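The grate lies below deck level with the catch's dark nose over its near edge (wrist crop (300,200)). The bystanders look unmoved. One numeric check before handing in.

Run:
```python
from rel import *
p=robot.camera_params('wrist');S=[.5585,.0378,-.085];c,s=np.cos(S[2]),np.sin(S[2])
f=lambda u,v:(200+(u+.5)/2.6-.5,(v+.5)/2.6-.5)
for n,u,v,z in(('nearL',125,196,.05),('nearR',486,193,.05),('deckedgeL',105,210,.06),('deckedgeR',494,208,.06),('noseL',243,192,.055),('noseR',355,191,.055)):
    d=at(p,*f(u,v),z)[:2]-S[:2];print(n,(1e3*np.array([c*d[0]+s*d[1],-s*d[0]+c*d[1]])).round(1))
a,b=cv2.imread('pics/top0.png').astype(int),cv2.imread('pics/top0.png')
b=cv2.imread('pics/t14.png').astype(int)
for n,(x0,y0,x1,y1) in dict(mugB=(238,125,295,188),mugS=(404,135,465,185),jar=(243,200,285,238)).items(): print(n,np.abs(a-b)[y0:y1,x0:x1].mean().round(1))
info()
robot.sign_off()
```

```text
nearL [ 7.7 65.6]
nearR [  8.1 -63.1]
deckedgeL [ 1.4 70.5]
deckedgeR [  1.5 -63.9]
noseL [ 8.  23.1]
noseR [  8.1 -16.2]
mugB 7.1
mugS 7.0
jar 7.5
t 14.25 pos [0.4468 0.0473 0.1268] stand xy mm [-112.1   -0. ] yaw(-x axis)-stand deg -0.19
tilt y [ 1.7e-03 -2.0e-04 -1.0e+00] F [ 0.   0.7 -0.6] w 0.0598 q [-0.05  0.12  1.84 -0.    1.18  1.61]
the job is handed in; nothing more can be done
```

The grate is back in the stand, lying flat and fully home, and I handed the job in at about 14 s of the 38 s allowed. I pushed the smaller white grate along the deck until its far edge was tucked under the lip. I then pressed the near bar down past the catch, lifted off and backed away.

**First push missed:** the real fingertips sit about 27.7 mm higher than the reported tool position. My first pass therefore went over the grate without touching it. I found the offset in the pictures, confirmed it by touching the deck, and used it from then on.

**Tucked before pressing:** the push stalled with the force rising to about 6 N. The near edge was at about x = 6.6 mm (6 expected), still up on the catch.

**Pressed home:** the highest press force I read before the catch let go was about 7 N. That is slightly below the stated 8–14 N, but I only read the force every 0.2 s. The grate then stopped solidly at the seated height, at up to 17 N.

**Last checks:**
- **Pose:** the near edge is square to within 0.4 mm, and the catch nose shows at the grate's near edge. Against the deck edge in the same picture, the near edge is 6.5 mm into the opening, where 6 is ideal.
- **Calibration:** raw positions in that last picture read about 1.5 mm too far in x, which is within the stated 2 mm.
- **Bystanders:** the mugs and jar look unmoved; comparing the top pictures shows only small differences, about equal for all three. The arm hid the spatula in the last top view. In the side view it lies where it was.

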